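Cap the camera lens before spraying

ROBOT

A 6-joint arm with a two-finger parallel gripper is mounted at the origin on the work surface. World frame = base frame: x ahead of the robot, y to its left, z up, the work surface at z = 0. Lengths are in m, angles in degrees, forces in N, time in s.
With the tool pointing down it reaches from about 0.375 to 0.925 m from the base axis. Payload 5.7 kg.
Tool frame: the origin (TCP) lies at the very end of the fingers, on their centre line; the grasp point (between the pads) lies 19 mm behind it (bot.hold_point_z is the distance from the TCP to the grasp point, in m); z points along the fingers, y is the line along which they close (so a half turn about z gives the same grasp; the last joint's range is limited). The gripper opens to 85 mm and grips with 20 to 120 N. Pads are 22 mm wide; open, the fingers measure 114 mm over their backs; the gripper's body (76 mm by 85 mm) begins 54 mm behind the grasp point. The pads swing forward as they close: fully open they stand 13 mm farther back than shut.
Start: joints at [-81.767, 20.558, 86.54, -0, 72.909, -6.595], TCP at [0.154, -0.58, 0.231] pointing down, gripper open.
Joint ranges: [-170.27, 170.27], [-57.76, 135], [12.27, 136.19], [-55.21, 235.2], [11.17, 155.16], [-170.74, 170.74]. Speed limits (degrees/s): [136.94, 136.94, 180, 180, 180, 180].

INTERFACE

Orientations are given as a 3x3 rotation matrix whose columns are the frame's x, y, z axes.
In Python, from cell import bot gives the robot as it stands. The module is installed in compiled form; this text tells all that it offers.
- The arm moves only by the tool play_rows, never from a script. Its argument "commands" is a list of rows, each an object with "jaw": the closure, from -1 (fully open) to 1 (shut); "dp": the shift along the tool's x, y, z in cm, a list of three; "yaw": the turn about the tool's z in degrees. In form: [{"jaw": jaw, "dp": [tx, ty, tz], "yaw": yaw}, ...]. A call has 1 to 20 rows; each row shifts and turns the commanded pose from where the row before left it, along the tool's axes as they then stand; what a row does not reach is not made up. A row lasts 1/12 s, in which the tool goes at most 41.7 mm and 7.16 degrees, less where a joint would pass 70% of its speed; a pose out of reach is approached as far as the arm can. A call with a gripper value outside its range is refused whole. The fingers move at their own pace and stop on an object; "grip_force" is the grip in N (left out, the last holds). Time passes only in rows, so rows that do not move let the fingers close. It gives the time, the measured TCP pose, the force, the opening and the grip force at its end, in the units of the state.
- bot.read_state(): the state, without advancing time (a new reading comes with each control period).
- bot.get_image(name): name is "scene" or "top" or "wrist"; returns a dict with "img" (420x560x3 uint8, red, green, blue), "z_map" (420x560 float32, m along the optical axis (not along the pixel's ray), 0 where there is no reading), "mtx" (3x3 intrinsics, pixels), "k1" (the pictures are not rectified: a ray, as slopes to the right and down, at radius r is drawn at 1 + k1 r^2 times it, then the intrinsics apply), "cam_to_world" (4x4, takes a point from camera to world coordinates). Camera axes: x right, y up, looking along -z (the intrinsics and any distortion apply to the point x, -y, -z); pixel columns grow to the right and rows downward; lengths in m; the calibration is good to about 2 mm. A picture is of the moment at which its call begins.
- bot.hand_in(): hands the job in; it is judged then, once.
Trained networks look in the newest picture that a camera, given by its name, has taken for a name from the list of things; names that differ only in an ending like _2 or _b are one class to them, and where a whole thing is asked for, a point or a joint stands for the part that bears it (a point fixed in the world has none). Each returns a list of dicts, best first, with "conf" (0 to 1); they miss things now and then, are a little off and sometimes report something else, mostly with a low value. They report only what shows in the picture. A call takes as long as a camera call. They do not tell look-alikes from the thing itself.
- bot.masks_of(camera, name): "mask" (420x560 bool, what is visible of it) and "extent" ([left, top, right, bottom] in pixels, round what is visible of it).
The state is a dict: "t": time; "joint_pos": joint angles; "dq": joint speeds; "joint_efforts": joint torques, N m; "position": TCP position; "orientation": TCP orientation; "contact_force": force on the tool from outside, world axes, zero at the start; "torque": the same for the moment, N m; "grip_width": finger opening in m; "gripper_force": force on a finger pad.
Only numpy, scipy, OpenCV 4.12 (cv2) and the standard library are available. Lean on these libraries where they do the work, as an engineer would, in place of code of your own. Each camera call takes 0.05 s, during which the arm holds its last target. There are 200 camera calls.

TASK

Spraying is about to start, so put the lens cap on the zoom lens that stands open on the bench: take the larger of the two caps by pinching its sprung grips together, lower it slowly into the lens's front rim and press gently until its flange sits all round on the rim, then let the grips go so that both tabs spring out under the rim and lock the cap on. Leave the lens standing upright where it is, never knock it or lean on it hard, and do not shift the other things on the bench.

Things in the scene. Friction and masses are not known exactly. Their poses are not given: they have to be found in the camera images.
- lens: black camera zoom lens standing loose on its rear cap, front end up, 72 mm in diameter, 0.8 kg. Origin: centre of its underside, on the bench; z up along its axis. It tips easily when pushed sideways at the top. Its front barrel (70 mm outside, coaxial) is locked at the zoom it was left at, so the front rim's top is 92 to 128 mm above the origin; no reading gives this, find it by touch
- lens_mouth (a point): point on the lens's axis 92 mm above its underside: the lowest that the flat top of the front rim can be (the true rim is 0 to 36 mm higher). The rim has a round mouth 60 mm wide through a lip 3 mm thick; below the lip the inside widens to 65 mm; the glass lies 12.5 mm below the top of the rim
- cap: the larger lens cap, black, 40 g, lying face up; it fits the lens. Origin: centre of its underside, z up. A round spigot 57.6 mm wide (chamfered to 53 mm over its lowest 2 mm) rises to z = 9 mm; above it a flange 67 mm wide from z = 9 to 12 mm, its top the cap's face. When home the flange rests on the top of the lens rim, so the origin is 9 mm below the rim's top. A half turn makes no difference
- cap_grip (a point): on the cap's axis 19.5 mm above its origin, midway between its two sprung grips, which stand on the face and slide along the cap's y axis: each 22 mm wide along x, 5 mm thick, z = 12 to 27 mm, outer face 21 mm from the axis when free, 14 mm fully pinched (42 and 28 mm over both). Each spring pushes outward with 2.2 N when free, 6 N fully pinched
- cap_teeth (a point): on the cap's axis 3.5 mm above its origin, at mid height of the teeth. Each grip carries one tooth at the same side (+y, -y), z = 2.2 to 4.7 mm, 12 mm wide, reaching 35 mm from the axis when free and 28 mm, inside the spigot, when fully pinched. With the teeth out the cap cannot enter the lens: it goes in only with both tabs fully pinched
- cap_tab_l (a joint): how far the larger cap's tab at its +y side is pushed in: 0 free, 0.007 m fully pinched; 0.0015 to 0.0035 when sprung out under the lens's lip (locked), about 0.0055 to 0.006 if caught in the mouth of the lip because the cap is not fully down
- cap_tab_r (a joint): the same for the tab at the cap's -y side
- cap_small: the smaller lens cap, of the same make but with a flange only 51 mm wide and 32 mm over its grips; it belongs to another lens and is not needed. Origin: centre of its underside
- glass_jar: empty clear glass jar, 52 mm wide, 78 mm high. Origin: centre of its underside
- paint_jar: grey paint jar with a black screw cap, 48 mm wide, 72 mm high. Origin: centre of its underside
- screw_lid: black screw lid lying open side up, 42 mm wide, 16 mm high. Origin: centre of its underside
- colour_cup: steel airbrush colour cup, 34 mm wide, 45 mm high. Origin: centre of its underside
- chassis: grey model locomotive chassis with motor, 222 by 47 by 67 mm. Origin: under its middle, x along it
- side_panel: thin grey model body side with grilles, 260 by 46 by 5 mm, lying flat. Origin: centre of its underside, x along it
- brush: flat paint brush with a wooden handle, about 200 mm long, lying on the bench. Origin: under it, x along it
Mind the look-alikes: they are no part of the job. What is shaped like the cap but purple is not meant. Of the things shaped like the lens, the black one is meant.

How it is judged:
By the outcome, as a careful person would: the job done as asked, in the order asked, and still so for the second after the job is handed in, with the robot touching nothing.
It also fails if it takes over 51 s, if anything falls off the work surface, if the arm or the gripper's body presses on something with over 40 N, if the wrist force passes 120 N, or if a joint passes its speed limit or range.

## Working session

There is one attempt and no reset: what is moved stays moved. The work goes in short steps, Python scripts to look and compute and a tool call to move; the robot and the scene stay as the last step left them, time stands still between calls to the robot, and variables do not carry over. Pictures are saved under pics/ and viewed, at most 10 in all, crops included, and the job is handed in when it is done.

Besides the shell and the picture viewer there is one more tool, called after "Request:" as a command line: name --argument value ..., lists and objects as JSON in quotes. play_rows: Moves the arm, as the interface text tells. Its arguments: {"type":"object","properties":{"commands":{"type":"array","items":{"type":"object","properties":{"jaw":{"type":"number"},"dp":{"type":"array","items":{"type":"number"}},"yaw":{"type":"number"}}}},"grip_force":{"type":"number"}},"required":["commands"]}

```bash
mkdir -p pics
cat > h.py <<'E'
import numpy as np, cv2
from cell import bot
def world(im, u, v, z=None):
    """pixels -> world by depth, or on plane z"""
    K=im["mtx"];u=np.atleast_1d(u).astype(float);v=np.atleast_1d(v).astype(float)
    xd=(u-K[0,2])/K[0,0];yd=(v-K[1,2])/K[1,1];x,y=xd.copy(),yd.copy()
    for _ in range(20):
        s=1+im["k1"]*(x*x+y*y);x,y=xd/s,yd/s
    T=im["cam_to_world"]
    d=np.c_[x,-y,-np.ones_like(x)]
    if z is None: d=d*im["z_map"][v.astype(int),u.astype(int)][:,None]; return d@T[:3,:3].T+T[:3,3]
    w=d@T[:3,:3].T; return T[:3,3]+w*((z-T[2,3])/w[:,2])[:,None]
def save(im,n): cv2.imwrite("pics/"+n,cv2.cvtColor(im["img"],cv2.COLOR_RGB2BGR))
E
python3 - <<'E'
from h import *
s=bot.read_state();print(s)
for c in("top","scene"):
    im=bot.get_image(c);save(im,c+".png")
    for n in("lens","cap","cap_small"):
        for m in bot.masks_of(c,n):
            v,u=np.nonzero(m["mask"]&(im["z_map"]>0));p=world(im,u,v)
            print(c,n,round(m["conf"],2),m["extent"],p.mean(0).round(3),p.min(0).round(3),p.max(0).round(3),im["img"][v,u].mean(0).round())
a=[cv2.imread("pics/%s.png"%c) for c in("top","scene")]
E
```

```text
{'t': 0.0, 'joint_pos': array([-8.17681186e+01,  2.05980094e+01,  8.66004599e+01,  3.40191892e-04,
        7.29084589e+01, -6.59303205e+00]), 'dq': array([ 0.01167224, -0.02714273, -0.04537311,  0.01113546,  0.05092085,
       -0.05215748]), 'joint_efforts': array([-1.44572223e-03, -5.27630532e+01, -2.78626102e+01, -3.94364070e-04,
        1.33657854e-02, -9.24711998e-06]), 'position': array([ 0.15343156, -0.5793323 ,  0.23044304]), 'orientation': array([[ 9.66712700e-01,  2.55864195e-01, -2.61591938e-04],
       [ 2.55864234e-01, -9.66710959e-01,  1.84783183e-03],
       [ 2.19910211e-04, -1.85325452e-03, -9.99998259e-01]]), 'contact_force': array([-0.39996545,  0.86162885,  0.44433943]), 'torque': array([ 0.01295578,  0.0252306 , -0.01053961]), 'gripper_force': 0.0, 'grip_width': 0.08582808607752561}
top lens 0.87 [371.1, 209.0, 417.3, 245.1] [ 0.542 -0.221  0.087] [ 0.506 -0.296 -0.004] [ 0.579 -0.188  0.11 ] [61. 61. 64.]
top lens 0.73 [379.8, 150.1, 426.9, 189.4] [ 0.663 -0.249  0.074] [ 0.628 -0.322 -0.003] [ 0.717 -0.217  0.096] [141.  55.  50.]
top cap 0.81 [268.5, 209.0, 297
[... 157 characters left out ...]
] [ 0.527  0.191 -0.001] [0.575 0.24  0.029] [93. 89. 84.]
scene lens 0.81 [142.7, 228.3, 175.9, 281.8] [ 0.682 -0.254  0.062] [ 0.579 -0.303 -0.003] [ 0.708 -0.217  0.095] [149.  86.  80.]
scene cap 0.92 [257.4, 216.8, 284.1, 240.0] [0.566 0.015 0.012] [ 0.507 -0.017 -0.003] [0.598 0.048 0.029] [120. 113. 103.]
scene cap 0.62 [239.9, 194.9, 265.7, 212.1] [ 0.462 -0.017  0.012] [ 0.423 -0.05   0.   ] [0.495 0.018 0.029] [168. 117. 190.]
scene cap_small 0.65 [336.4, 207.0, 352.6, 221.6] [0.558 0.214 0.012] [ 0.528  0.191 -0.001] [0.579 0.239 0.028] [113. 106.  97.]
scene cap_small 0.23 [301.0, 235.5, 319.6, 267.7] [0.704 0.085 0.047] [ 0.608  0.064 -0.003] [0.72  0.125 0.075] [137. 131. 122.]
```

View pics/top.png

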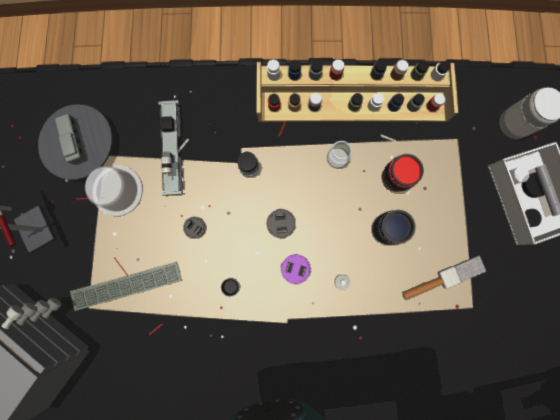

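View pics/scene.png

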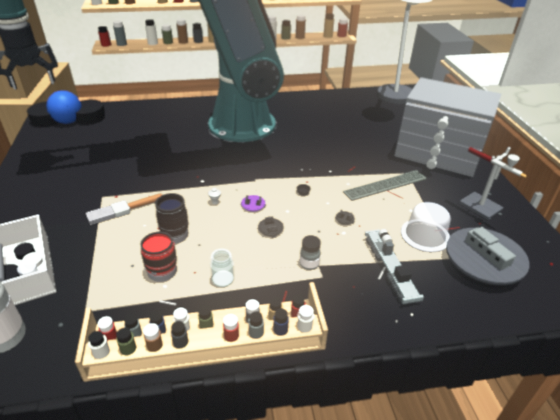

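The pictures show the black lens at top (395,227), the larger black cap at (281,223) with its grips above and below centre, and the purple decoy at (296,268). I'll measure the cap yaw and the lens rim next.

Run:
```python
from h import *
for c in("top","scene"):
    im=bot.get_image(c);H,W=im["z_map"].shape
    v,u=np.mgrid[:H,:W];p=world(im,u.ravel(),v.ravel())
    a=p[(abs(p[:,0]-.558)<.04)&(abs(p[:,1]-.015)<.04)]
    g=a[(a[:,2]>.019)];f=a[(a[:,2]>.008)&(a[:,2]<.016)]
    print(c,"grip",g.shape,g.mean(0).round(4),"face",f.mean(0).round(4), f.min(0).round(3),f.max(0).round(3))
    w,V=np.linalg.eigh(np.cov(g[:,:2].T));print(w,V[:,1],np.degrees(np.arctan2(V[1,1],V[0,1])))
    print(g.round(3).tolist()[:40])
    b=p[(abs(p[:,0]-.542)<.06)&(abs(p[:,1]+.225)<.06)&(p[:,2]>.085)]
    print("lens",b.mean(0).round(4),b.min(0).round(4),b.max(0).round(4),np.histogram(b[:,2],bins=np.arange(.085,.135,.004)))
    (x,y),r=cv2.minEnclosingCircle(b[b[:,2]>.1][:,:2].astype(np.float32));print(x,y,r)
im=bot.get_image("wrist");T=im["cam_to_world"];print(T.round(3),im["mtx"])
```

```text
top grip (48, 3) [0.5591 0.0152 0.0261] face [0.5593 0.0151 0.0117] [ 0.528 -0.017  0.008] [0.592 0.047 0.016]
[3.57685583e-05 3.53278837e-04] [-0.99435689 -0.10608661] -173.91022576847516
[[0.581, 0.01, 0.023], [0.581, 0.008, 0.029], [0.579, 0.026, 0.027], [0.579, 0.024, 0.028], [0.579, 0.021, 0.026], [0.579, 0.019, 0.026], [0.579, 0.017, 0.027], [0.579, 0.015, 0.026], [0.579, 0.012, 0.026], [0.579, 0.01, 0.028], [0.579, 0.008, 0.025], [0.577, 0.026, 0.024], [0.576, 0.024, 0.03], [0.576, 0.021, 0.029], [0.577, 0.019, 0.026], [0.577, 0.017, 0.028], [0.577, 0.015, 0.027], [0.577, 0.012, 0.028], [0.577, 0.01, 0.025], [0.577, 0.008, 0.025], [0.574, 0.026, 0.028], [0.574, 0.024, 0.027], [0.575, 0.022, 0.021], [0.575, 0.019, 0.021], [0.543, 0.017, 0.026], [0.543, 0.015, 0.025], [0.543, 0.013, 0.028], [0.543, 0.011, 0.026], [0.543, 0.008, 0.025], [0.543, 0.006, 0.027], [0.543, 0.004, 0.026], [0.541, 0.024, 0.025], [0.541, 0.022, 0.028], [0.541, 0.019, 0.028], [0.541, 0.017, 0.027], [0.541, 0.015, 0.028], [0.541, 0.013, 0.027], [0.541, 0.011, 0.025], [0.541, 0.008, 0.024], [0.541, 0.006, 0.
[... 1306 characters left out ...]
.023, 0.027], [0.582, 0.026, 0.027], [0.579, 0.029, 0.024], [0.581, 0.008, 0.025], [0.581, 0.011, 0.025], [0.582, 0.013, 0.026]]
lens [ 0.5467 -0.2276  0.0967] [ 0.5085 -0.2636  0.0853] [ 0.5831 -0.1914  0.1085] (array([ 38, 193, 143,  65,  91,  92,   0,   0,   0,   0,   0,   0]), array([0.085, 0.089, 0.093, 0.097, 0.101, 0.105, 0.109, 0.113, 0.117,
       0.121, 0.125, 0.129, 0.133]))
0.5461311340332031 -0.22780217230319977 0.03873748332262039
[[ 0.256  0.928  0.271  0.222]
 [-0.967  0.246  0.072 -0.562]
 [ 0.001 -0.281  0.96   0.374]
 [ 0.     0.     0.     1.   ]] [[341.68088454   0.         275.60967051]
 [  0.         341.68088454 211.45021492]
 [  0.           0.           1.        ]]
```

Request:
play_rows --commands '[{"jaw": -1, "dp": [0, 0, -0.2], "yaw": -6.85}, {"jaw": -1, "dp": [0, 0, -0.2], "yaw": -6.85}, {"jaw": -1, "dp": [0, 0, -0.2], "yaw": -6.85}, {"jaw": -1, "dp": [0, 0, -0.2], "yaw": -6.85}, {"jaw": -1, "dp": [0, 0, -0.2], "yaw": -6.85}, {"jaw": -1, "dp": [0, 0, -0.2], "yaw": -6.85}, {"jaw": -1, "dp": [0, 0, -0.2], "yaw": -6.85}, {"jaw": -1, "dp": [0, 0, -0.2], "yaw": -6.85}, {"jaw": -1, "dp": [0, 0, -0.2], "yaw": -6.85}, {"jaw": -1, "dp": [0, 0, -0.2], "yaw": -6.85}, {"jaw": -1, "dp": [0, 0, -0.2], "yaw": -6.85}, {"jaw": -1, "dp": [0, 0, -0.2], "yaw": -6.85}]'

```text
t: 1.55
position: [0.1535, -0.58, 0.2554]
orientation: [[-0.128, 0.992, 0.0], [0.992, 0.128, 0.0], [0.0, 0.0, -1.0]]
contact_force: [-0.1, -0.1, -0.8]
grip_width: 0.0854
gripper_force: 0.0
```

Request:
play_rows --commands '[{"jaw": -1, "dp": [1, 1.4, 0]}, {"jaw": -1, "dp": [1.89, 2.69, 0]}, {"jaw": -1, "dp": [1.89, 2.69, 0]}, {"jaw": -1, "dp": [1.89, 2.69, 0]}, {"jaw": -1, "dp": [1.89, 2.69, 0]}, {"jaw": -1, "dp": [1.89, 2.69, 0]}, {"jaw": -1, "dp": [1.89, 2.69, 0]}, {"jaw": -1, "dp": [1.89, 2.69, 0]}, {"jaw": -1, "dp": [1.89, 2.69, 0]}, {"jaw": -1, "dp": [1.89, 2.69, 0]}, {"jaw": -1, "dp": [1.89, 2.69, 0]}, {"jaw": -1, "dp": [1.89, 2.69, 0]}, {"jaw": -1, "dp": [1.89, 2.69, 0]}, {"jaw": -1, "dp": [1.89, 2.69, 0]}, {"jaw": -1, "dp": [1.89, 2.69, 0]}, {"jaw": -1, "dp": [1.89, 2.69, 0]}, {"jaw": -1, "dp": [0.89, 1.3, 0]}, {"jaw": -1, "dp": [0, 0, 0]}, {"jaw": -1, "dp": [0, 0, 0]}, {"jaw": -1, "dp": [0, 0, 0]}]'

```text
invalid input
```

Run:
```python
from h import *
s=bot.read_state();print(s["t"],s["position"],s["orientation"].round(4),s["joint_pos"].round(1),s["contact_force"])
im=bot.get_image("wrist");save(im,"w1.png");np.savez("w1.npz",**im)
H,W=im["z_map"].shape;v,u=np.mgrid[:H,:W];p=world(im,u.ravel(),v.ravel())
b=p[(abs(p[:,0]-.544)<.06)&(abs(p[:,1]+.227)<.06)&(p[:,2]>.08)&(p[:,2]<.14)]
print(np.histogram(b[:,2],bins=np.arange(.08,.14,.003)))
for m in bot.masks_of("wrist","lens"):print(m["conf"],m["extent"])
```

```text
1.55 [ 0.15354101 -0.57999299  0.25539135] [[-1.282e-01  9.917e-01  0.000e+00]
 [ 9.917e-01  1.282e-01  1.000e-04]
 [ 1.000e-04  0.000e+00 -1.000e+00]] [-81.8  19.4  84.7   0.   75.9 -89.1] [-0.14159385 -0.12347973 -0.76203524]
(array([0, 0, 0, 0, 0, 0, 0, 0, 0, 0, 0, 0, 0, 0, 0, 0, 0, 0, 0, 0]), array([0.08 , 0.083, 0.086, 0.089, 0.092, 0.095, 0.098, 0.101, 0.104,
       0.107, 0.11 , 0.113, 0.116, 0.119, 0.122, 0.125, 0.128, 0.131,
       0.134, 0.137, 0.14 ]))
```

View pics/w1.png

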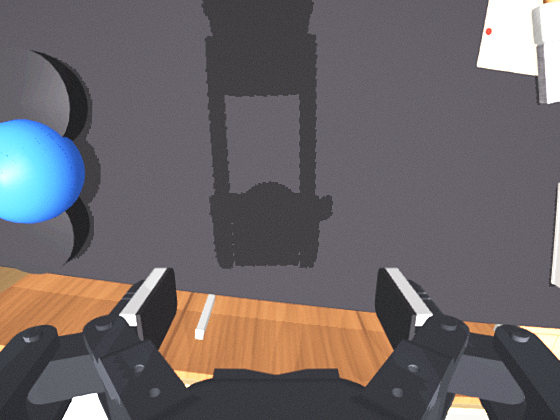

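The view shows the empty bench edge with the fingertips at the bottom, around (140–420, 290). The move was refused, so I'll add a yaw to every row and stop short so that the lens appears mid-picture.

Request:
play_rows --commands '[{"jaw": -1, "dp": [0.8, 1.6, 0], "yaw": 0}, {"jaw": -1, "dp": [1.6, 3.1, 0], "yaw": 0}, {"jaw": -1, "dp": [1.6, 3.1, 0], "yaw": 0}, {"jaw": -1, "dp": [1.6, 3.1, 0], "yaw": 0}, {"jaw": -1, "dp": [1.6, 3.1, 0], "yaw": 0}, {"jaw": -1, "dp": [1.6, 3.1, 0], "yaw": 0}, {"jaw": -1, "dp": [1.6, 3.1, 0], "yaw": 0}, {"jaw": -1, "dp": [1.6, 3.1, 0], "yaw": 0}, {"jaw": -1, "dp": [1.6, 3.1, 0], "yaw": 0}, {"jaw": -1, "dp": [1.6, 3.1, 0], "yaw": 0}, {"jaw": -1, "dp": [1.6, 3.1, 0], "yaw": 0}, {"jaw": -1, "dp": [1.6, 3.1, 0], "yaw": 0}, {"jaw": -1, "dp": [1.6, 3.1, 0], "yaw": 0}, {"jaw": -1, "dp": [1.6, 3.1, 0], "yaw": 0}, {"jaw": -1, "dp": [0.5, 1.3, 0], "yaw": 0}, {"jaw": -1, "dp": [0, 0, 0], "yaw": 0}, {"jaw": -1, "dp": [0, 0, 0], "yaw": 0}]'

```text
t: 3.07
position: [0.5552, -0.3076, 0.2549]
orientation: [[-0.122, 0.993, -0.001], [0.993, 0.122, -0.0], [-0.0, -0.001, -1.0]]
contact_force: [-0.5, -0.5, -0.1]
grip_width: 0.0854
gripper_force: 0.0
```

Run:
```python
from h import *
s=bot.read_state();print(s["t"],s["position"],s["orientation"].round(4),s["joint_pos"].round(1),s["contact_force"])
im=bot.get_image("wrist");save(im,"w2.png");np.savez("w1.npz",**im)
H,W=im["z_map"].shape;v,u=np.mgrid[:H,:W];p=world(im,u.ravel(),v.ravel())
b=p[(abs(p[:,0]-.544)<.06)&(abs(p[:,1]+.227)<.06)&(p[:,2]>.08)&(p[:,2]<.14)]
print(np.histogram(b[:,2],bins=np.arange(.08,.14,.003)))
for m in bot.masks_of("wrist","lens"):print(m["conf"],m["extent"])
```

```text
3.0667 [ 0.55518581 -0.30764428  0.2549136 ] [[-1.218e-01  9.926e-01 -1.100e-03]
 [ 9.926e-01  1.218e-01 -2.000e-04]
 [-0.000e+00 -1.100e-03 -1.000e+00]] [-35.2  22.4  80.2  -0.   77.5 -42.2] [-0.4515409  -0.54523223 -0.06570884]
(array([   0,    0,    0,  510, 3748,   21,    0,   31, 1461,  169,    0,
          0,    0,    0,    0,    0,    0,    0,    0,    0]), array([0.08 , 0.083, 0.086, 0.089, 0.092, 0.095, 0.098, 0.101, 0.104,
       0.107, 0.11 , 0.113, 0.116, 0.119, 0.122, 0.125, 0.128, 0.131,
       0.134, 0.137, 0.14 ]))
0.96 [232.8, 55.2, 319.4, 143.2]
0.86 [348.0, 107.3, 442.9, 192.0]
```

View pics/w2.png

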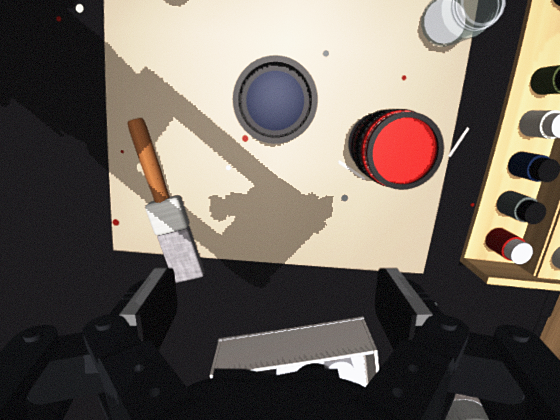

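The black lens rim is centred at (275,99) and the red decoy is at right. The depth puts the rim at about 0.106 m and the glass at about 0.093 m, which agrees with the given 12.5 mm. Next is the cap.

Request:
play_rows --commands '[{"jaw": -1, "dp": [1.5, 0.3, 0], "yaw": 0}, {"jaw": -1, "dp": [3.0, 0.6, 0], "yaw": 0}, {"jaw": -1, "dp": [3.0, 0.6, 0], "yaw": 0}, {"jaw": -1, "dp": [3.0, 0.6, 0], "yaw": 0}, {"jaw": -1, "dp": [3.0, 0.6, 0], "yaw": 0}, {"jaw": -1, "dp": [3.0, 0.6, 0], "yaw": 0}, {"jaw": -1, "dp": [3.0, 0.6, 1], "yaw": 0}, {"jaw": -1, "dp": [3.0, 0.6, 2], "yaw": 0}, {"jaw": -1, "dp": [1.3, 0, 3], "yaw": 0}, {"jaw": -1, "dp": [0, 0, 2], "yaw": 0}, {"jaw": -1, "dp": [0, 0, 1], "yaw": 0}, {"jaw": -1, "dp": [0, 0, 0], "yaw": 0}, {"jaw": -1, "dp": [0, 0, 0], "yaw": 0}]'

```text
t: 4.25
position: [0.5706, -0.0669, 0.1656]
orientation: [[-0.121, 0.993, -0.0], [0.993, 0.121, 0.0], [0.0, -0.0, -1.0]]
contact_force: [0.2, -0.2, -0.1]
grip_width: 0.0853
gripper_force: 0.0
```

Run:
```python
from h import *
s=bot.read_state();print(s["t"],s["position"],s["orientation"].round(4))
im=bot.get_image("wrist");save(im,"w3.png");np.savez("w2.npz",**im)
def pts(im):
    H,W=im["z_map"].shape;v,u=np.mgrid[:H,:W];return world(im,u.ravel(),v.ravel())
def circ(q):
    A=np.c_[2*q[:,:2],np.ones(len(q))];s=np.linalg.lstsq(A,(q[:,:2]**2).sum(1),rcond=None)[0];return s[:2],np.sqrt(s[2]+s[0]**2+s[1]**2)
def ring(q,r,n=72):
    # boundary by angle bins (98th pct radius)
    c=q[:,:2].mean(0)
    for _ in range(5):
        d=q[:,:2]-c;a=(np.arctan2(d[:,1],d[:,0])*n/2/np.pi).astype(int);R=np.hypot(*d.T)
        o=np.array([q[a==k][np.argmax(R[a==k])] for k in np.unique(a)]);c,rr=circ(o)
    return c,rr
L=dict(np.load("w1.npz"));p=pts(L)
b=p[(np.hypot(p[:,0]-.544,p[:,1]+.227)<.045)&(p[:,2]>.1)&(p[:,2]<.115)]
print("lens rim",ring(b,.035),circ(b),np.median(b[:,2]))
g=p[(np.hypot(p[:,0]-.544,p[:,1]+.227)<.04)&(p[:,2]>.085)&(p[:,2]<.097)];print("glass",ring(g,.03),np.median(g[:,2]))
p=pts(im);a=p[np.hypot(p[:,0]-.559,p[:,1]-.015)<.05]
f=a[(a[:,2]>.008)&(a[:,2]<.016)];print("face",ring(f,.0335),np.median(f[:,2]))
g=a[(a[:,2]>.022)];m=g[:,:2].mean(0);print("grip",len(g),m,np.median(g[:,2]))
w,V=np.linalg.eigh(np.cov(g[:,:2].T));print(np.degrees(np.arctan(V[1,1]/V[0,1])))
t=(g[:,:2]-m)@V[:,1];A,B=g[t>0],g[t<0]
print(A.mean(0),B.mean(0),[cv2.minAreaRect((x[:,:2]*1000).astype(np.float32)) for x in(A,B)])
d=A.mean(0)-B.mean(0);print("axis",np.degrees(np.arctan(d[1]/d[0])),np.hypot(*d[:2]))
```

```text
4.25 [ 0.57056569 -0.06686187  0.16563769] [[-1.208e-01  9.927e-01 -3.000e-04]
 [ 9.927e-01  1.208e-01  0.000e+00]
 [ 1.000e-04 -3.000e-04 -1.000e+00]]
lens rim (array([ 0.54453613, -0.22749997]), np.float64(0.0348297963608377)) (array([ 0.54450561, -0.22754879]), np.float64(0.03242711552313238)) 0.10608875080791685
glass (array([ 0.54437939, -0.22715427]), np.float64(0.030859855868761995)) 0.0929521860953077
face (array([0.55969736, 0.01500171]), np.float64(0.033291460924960936)) 0.011820547608984822
grip 1328 [0.56098344 0.00747735] 0.30803449445736364
2.7297542580167318
[0.54120001 0.01310537 0.02618753] [0.56463658 0.00643809 0.25807057] [((540.8252563476562, 12.899382591247559), (5.596955299377441, 21.374238967895508), 5.902678489685059), ((570.6589965820312, 15.729101181030273), (20.57251739501953, 21.307422637939453), 7.037834644317627)]
axis -15.880096630992943 0.024366478986290692
```

View pics/w3.png

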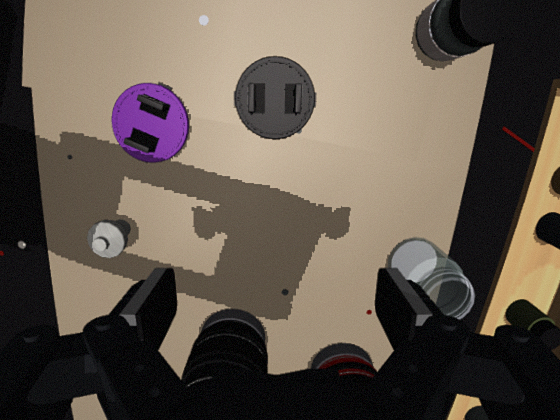

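The black cap is at (275,97) with its grips left and right, in line with the jaws. Purple is at (150,122). The grip rectangle is at about 6–7° and the jaws at 6.9°, so no turn is needed. I'll move over the cap and lower.

Request:
play_rows --commands '[{"jaw": -0.4, "dp": [1.5, 0, 0], "yaw": 0}, {"jaw": -0.4, "dp": [2.7, 0, 0], "yaw": 0}, {"jaw": -0.4, "dp": [2.7, -0.1, 0], "yaw": 0}, {"jaw": -0.4, "dp": [1.36, 0, 1.5], "yaw": 0}, {"jaw": -0.4, "dp": [0, 0, 3], "yaw": 0}, {"jaw": -0.4, "dp": [0, 0, 3], "yaw": 0}, {"jaw": -0.4, "dp": [0, 0, 3], "yaw": 0}, {"jaw": -0.4, "dp": [0, 0, 2], "yaw": 0}, {"jaw": -0.4, "dp": [0, 0, 1.2], "yaw": 0}, {"jaw": -0.4, "dp": [0, 0, 0.7], "yaw": 0}, {"jaw": -0.4, "dp": [0, 0, 0.4], "yaw": 0}, {"jaw": -0.4, "dp": [0, 0, 0.3], "yaw": 0}, {"jaw": -0.4, "dp": [0, 0, 0.2], "yaw": 0}, {"jaw": -0.4, "dp": [0, 0, 0], "yaw": 0}, {"jaw": -0.4, "dp": [0, 0, 0], "yaw": 0}]'

```text
t: 5.55
position: [0.5603, 0.0158, 0.0131]
orientation: [[-0.122, 0.993, 0.001], [0.993, 0.122, 0.0], [-0.0, 0.001, -1.0]]
contact_force: [-0.1, -0.9, -0.0]
grip_width: 0.0594
gripper_force: 0.0
```

Request:
play_rows --commands '[{"jaw": -0.1, "dp": [0, 0, 0], "yaw": 0}, {"jaw": 0, "dp": [0, 0, 0], "yaw": 0}, {"jaw": 0.1, "dp": [0, 0, 0], "yaw": 0}, {"jaw": 0.2, "dp": [0, 0, 0], "yaw": 0}, {"jaw": 0.3, "dp": [0, 0, 0], "yaw": 0}, {"jaw": 0.4, "dp": [0, 0, 0], "yaw": 0}, {"jaw": 0.6, "dp": [0, 0, 0], "yaw": 0}, {"jaw": 1, "dp": [0, 0, 0], "yaw": 0}, {"jaw": 1, "dp": [0, 0, 0], "yaw": 0}, {"jaw": 1, "dp": [0, 0, 0], "yaw": 0}, {"jaw": 1, "dp": [0, 0, 0], "yaw": 0}, {"jaw": 1, "dp": [0, 0, 0], "yaw": 0}]' --grip_force 25

```text
t: 6.55
position: [0.5602, 0.0157, 0.0132]
orientation: [[-0.122, 0.992, 0.001], [0.992, 0.122, -0.0], [-0.0, 0.001, -1.0]]
contact_force: [-0.7, -0.2, 9.9]
grip_width: 0.0264
gripper_force: 24.5
```

Request:
play_rows --commands '[{"jaw": 1, "dp": [0, 0, -0.1], "yaw": 0}, {"jaw": 1, "dp": [0, 0, -0.3], "yaw": 0}, {"jaw": 1, "dp": [0, 0, -0.6], "yaw": 0}, {"jaw": 1, "dp": [0, 0, -1.5], "yaw": 0}, {"jaw": 1, "dp": [0, 0, -2.5], "yaw": 0}, {"jaw": 1, "dp": [0, 0, 0], "yaw": 0}, {"jaw": 1, "dp": [0, 0, 0], "yaw": 0}, {"jaw": 1, "dp": [0, 0, 0], "yaw": 0}]'

```text
t: 7.22
position: [0.5595, 0.0158, 0.0623]
orientation: [[-0.122, 0.992, -0.0], [0.992, 0.122, 0.0], [0.0, -0.0, -1.0]]
contact_force: [1.3, 0.7, -0.6]
grip_width: 0.0264
gripper_force: 24.7
```

Run:
```python
from h import *
s=bot.read_state();print(s["t"],s["position"],s["contact_force"],s["torque"],s["grip_width"])
im=bot.get_image("wrist");save(im,"w4.png");np.savez("w3.npz",**im)
```

```text
7.2167 [0.55945289 0.01583222 0.06226342] [ 1.28797834  0.6623308  -0.62405623] [ 0.02277589 -0.07733038  0.02895289] 0.026399048093515554
```

View pics/w4.png

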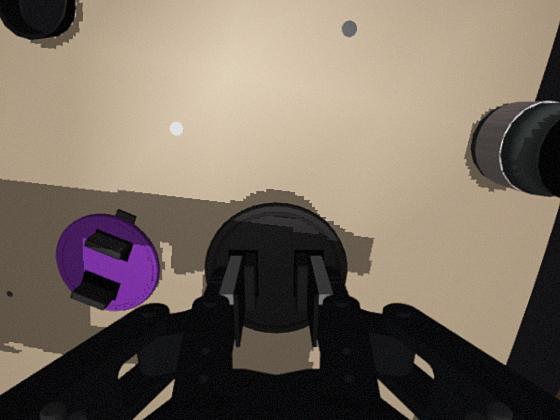

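The cap is held level between the pads, centred near (276,265), with no teeth showing past the flange. I'll measure its pose in the hand.

Run:
```python
from h import *
s=bot.read_state();im=dict(np.load("w3.npz"))
H,W=im["z_map"].shape;v,u=np.mgrid[:H,:W];ok=(im["z_map"]>.05).ravel()
p=world(im,u.ravel(),v.ravel());tl=(p-s["position"])@s["orientation"]
k=ok&(np.hypot(tl[:,0],tl[:,1])<.05)
print(np.histogram(tl[k,2],bins=np.arange(-.03,.02,.002)))
z=np.median(tl[k&(abs(tl[:,2])<.006)&(tl[:,0]>.0),2]);print("face z",z)
f=tl[k&(abs(tl[:,2]-z)<.004)]
A=np.c_[f[:,:2],np.ones(len(f))];print("plane",np.linalg.lstsq(A,f[:,2],rcond=None)[0])
q=f;c=np.array([0.,0]);n=72
for _ in range(8):
    d=q[:,:2]-c;a=np.floor((np.arctan2(d[:,1],d[:,0])+np.pi)*n/2/np.pi).astype(int);R=np.hypot(*d.T)
    o=np.array([q[a==i][np.argmax(R[a==i]),:2] for i in np.unique(a) if R[a==i].max()>.028])
    B=np.c_[2*o,np.ones(len(o))];x=np.linalg.lstsq(B,(o**2).sum(1),rcond=None)[0];c=x[:2]
print("centre in tool",c,"r",np.sqrt(x[2]+c@c),len(o))
r=np.hypot(*(o-c).T);print((r*1000).round(1))
# plain depth edges on flange: far part only with fixed r
from scipy.optimize import least_squares
oo=o[o[:,0]>-.01];print(least_squares(lambda c:np.hypot(*(oo-c).T)-.0333,[0,0],loss="soft_l1",f_scale=.0005).x)
```

```text
(array([ 230,  197,  218,  192,  205,  172,  203,  614,  695,  197,  173,
        115,   97,   80,  546, 8570,  593,   19,    0,    0,    0,    0,
          0,    0]), array([-3.00000000e-02, -2.80000000e-02, -2.60000000e-02, -2.40000000e-02,
       -2.20000000e-02, -2.00000000e-02, -1.80000000e-02, -1.60000000e-02,
       -1.40000000e-02, -1.20000000e-02, -1.00000000e-02, -8.00000000e-03,
       -6.00000000e-03, -4.00000000e-03, -2.00000000e-03,  2.77555756e-17,
        2.00000000e-03,  4.00000000e-03,  6.00000000e-03,  8.00000000e-03,
        1.00000000e-02,  1.20000000e-02,  1.40000000e-02,  1.60000000e-02,
        1.80000000e-02]))
face z 0.0009887228207791383
plane [ 0.00246983 -0.00199661  0.00098288]
centre in tool [-0.00037571  0.00030797] r 0.033314801316305 56
[33.  33.6 32.8 34.1 33.5 33.8 31.4 33.1 33.4 33.8 33.6 33.6 33.6 33.5
 33.3 33.3 33.3 33.2 33.2 33.3 33.3 33.4 33.3 33.3 33.3 33.2 33.2 33.1
 33.3 33.2 33.3 33.2 33.1 33.2 33.3 33.2 33.2 33.3 33.3 33.2 33.3 33.3
 33.5 33.4 33.5 33.6 33.6 33.9 33.7 31.5 33.8 33.7 33.2 32.9 34.  33.2]
[-0.0004253   0.00030674]
```

Request:
play_rows --commands '[{"jaw": 1, "dp": [0, 0, -1.5], "yaw": 0}, {"jaw": 1, "dp": [0, 0, -2.6], "yaw": 0}, {"jaw": 1, "dp": [0, 0, -2.6], "yaw": 0}, {"jaw": 1, "dp": [0, 0, -2.6], "yaw": 0}, {"jaw": 1, "dp": [-1.2, -0.2, -1.5], "yaw": 0}, {"jaw": 1, "dp": [-2.4, -0.45, -1], "yaw": 0}, {"jaw": 1, "dp": [-2.4, -0.45, 0], "yaw": 0}, {"jaw": 1, "dp": [-2.4, -0.45, 0], "yaw": 0}, {"jaw": 1, "dp": [-2.4, -0.45, 0], "yaw": 0}, {"jaw": 1, "dp": [-2.4, -0.45, 0], "yaw": 0}, {"jaw": 1, "dp": [-2.4, -0.45, 0], "yaw": 0}, {"jaw": 1, "dp": [-2.4, -0.45, 0], "yaw": 0}, {"jaw": 1, "dp": [-2.4, -0.45, 0], "yaw": 0}, {"jaw": 1, "dp": [-2.0, -0.45, 0], "yaw": 0}, {"jaw": 1, "dp": [-1.2, -0.23, 0], "yaw": 0}, {"jaw": 1, "dp": [-0.3, 0, 0], "yaw": 0}, {"jaw": 1, "dp": [0, 0, 0], "yaw": 0}, {"jaw": 1, "dp": [0, 0, 0], "yaw": 0}, {"jaw": 1, "dp": [0, 0, 0], "yaw": 0}]'

```text
t: 8.85
position: [0.5443, -0.2255, 0.18]
orientation: [[-0.123, 0.992, -0.001], [0.992, 0.123, 0.001], [0.001, -0.001, -1.0]]
contact_force: [0.5, 0.2, -0.3]
grip_width: 0.0267
gripper_force: 24.8
```

Run:
```python
from h import *
s=bot.read_state();print(s["t"],s["position"],s["orientation"].round(4).tolist(),s["contact_force"],s["torque"])
d=np.array([.5442,-.2271,.125])-s["position"];print("tool cm",(s["orientation"].T@d*100).round(2))
```

```text
8.85 [ 0.54432248 -0.22553541  0.17999773] [[-0.1233, 0.9924, -0.0007], [0.9924, 0.1233, 0.001], [0.0011, -0.0006, -1.0]] [ 0.52030551  0.23802826 -0.32772511] [ 0.04075503 -0.0401284  -0.06634686]
tool cm [-0.16 -0.03  5.5 ]
```

Request:
play_rows --commands '[{"jaw": 1, "dp": [-0.16, -0.03, 0.8], "yaw": 0}, {"jaw": 1, "dp": [0, 0, 1.2], "yaw": 0}, {"jaw": 1, "dp": [0, 0, 1.2], "yaw": 0}, {"jaw": 1, "dp": [0, 0, 1], "yaw": 0}, {"jaw": 1, "dp": [0, 0, 0.7], "yaw": 0}, {"jaw": 1, "dp": [0, 0, 0.4], "yaw": 0}, {"jaw": 1, "dp": [0, 0, 0.2], "yaw": 0}, {"jaw": 1, "dp": [0, 0, 0], "yaw": 0}, {"jaw": 1, "dp": [0, 0, 0], "yaw": 0}, {"jaw": 1, "dp": [0, 0, 0], "yaw": 0}]'

```text
t: 9.68
position: [0.5448, -0.2288, 0.1259]
orientation: [[-0.122, 0.992, 0.001], [0.992, 0.122, -0.0], [-0.001, 0.001, -1.0]]
contact_force: [-0.4, 0.0, -0.6]
grip_width: 0.0266
gripper_force: 24.8
```

```bash
cat > st.py <<'E'
from h import *
s=bot.read_state();print(s["t"],s["position"].round(4),s["contact_force"].round(1),s["torque"].round(2),s["grip_width"])
d=np.array([.5442,-.2271,.110])-s["position"];print("tool cm",(s["orientation"].T@d*100).round(2))
E
python3 st.py
```

```text
9.6833 [ 0.5448 -0.2288  0.1259] [-0.4  0.  -0.6] [ 0.   -0.04  0.04] 0.02655099043821211
tool cm [ 0.17 -0.04  1.59]
```

Request:
play_rows --commands '[{"jaw": 1, "dp": [0, 0, 0], "yaw": 0}]'

```text
t: 9.77
position: [0.5447, -0.2288, 0.1259]
orientation: [[-0.122, 0.992, 0.001], [0.992, 0.122, -0.0], [-0.001, 0.001, -1.0]]
contact_force: [0.0, 0.2, -1.1]
grip_width: 0.0264
gripper_force: 24.8
```

Request:
play_rows --commands '[{"jaw": 1, "dp": [0, 0, 0], "yaw": 0}]'

```text
t: 9.85
position: [0.5447, -0.2287, 0.1258]
orientation: [[-0.122, 0.992, 0.001], [0.992, 0.122, -0.0], [-0.0, 0.001, -1.0]]
contact_force: [0.6, 0.8, -1.3]
grip_width: 0.0265
gripper_force: 24.8
```

Request:
play_rows --commands '[{"jaw": 1, "dp": [0, 0, 0], "yaw": 0}]'

```text
t: 9.93
position: [0.5445, -0.2287, 0.1256]
orientation: [[-0.122, 0.992, 0.001], [0.992, 0.122, -0.0], [-0.0, 0.0, -1.0]]
contact_force: [0.1, -0.8, 0.1]
grip_width: 0.0264
gripper_force: 24.8
```

Request:
play_rows --commands '[{"jaw": 1, "dp": [0, 0, 0], "yaw": 0}]'

```text
t: 10.02
position: [0.5444, -0.2286, 0.1255]
orientation: [[-0.122, 0.992, 0.0], [0.992, 0.122, -0.0], [-0.0, 0.0, -1.0]]
contact_force: [0.7, 0.8, -0.9]
grip_width: 0.0269
gripper_force: 24.8
```

```bash
python3 st.py
python3 - <<'E'
from h import *
P=[]
for i in range(10):
    bot.get_image("wrist");P.append(bot.read_state()["position"])
P=np.array(P);print(P.mean(0).round(5),P.std(0).round(5))
E
```

```text
10.0167 [ 0.5444 -0.2286  0.1255] [ 0.7  0.8 -0.9] [-0.01 -0.02  0.  ] 0.026852018793165823
tool cm [ 0.15 -0.01  1.55]
[ 0.54437 -0.22853  0.12532] [3.e-05 2.e-05 5.e-05]
```

Request:
play_rows --commands '[{"jaw": 1, "dp": [0.14, 0, 0.1], "yaw": 0}, {"jaw": 1, "dp": [0, 0, 0.1], "yaw": 0}, {"jaw": 1, "dp": [0, 0, 0.05], "yaw": 0}, {"jaw": 1, "dp": [0, 0, 0], "yaw": 0}, {"jaw": 1, "dp": [0, 0, 0], "yaw": 0}, {"jaw": 1, "dp": [0, 0, 0], "yaw": 0}, {"jaw": 1, "dp": [0, 0, 0], "yaw": 0}, {"jaw": 1, "dp": [0, 0, 0], "yaw": 0}, {"jaw": 1, "dp": [0, 0, 0], "yaw": 0}]'

```text
t: 11.27
position: [0.5442, -0.2272, 0.1228]
orientation: [[-0.122, 0.992, 0.0], [0.992, 0.122, 0.0], [0.0, 0.0, -1.0]]
contact_force: [0.1, -0.3, -0.9]
grip_width: 0.0266
gripper_force: 24.8
```

```bash
python3 st.py;python3 - <<'E'
from h import *
for c in("wrist","scene"):
    im=bot.get_image(c);save(im,c+"5.png")
a=cv2.imread("pics/wrist5.png");b=cv2.imread("pics/scene5.png")[150:300,100:300]
b=cv2.resize(b,None,fx=2,fy=2);cv2.imwrite("pics/c5.png",np.vstack([cv2.resize(a,(400,300)),b]))
E
```

```text
11.2667 [ 0.5442 -0.2272  0.1228] [ 0.1 -0.3 -0.9] [0.02 0.02 0.02] 0.026561328996773544
tool cm [ 0.01 -0.    1.28]
```

View pics/c5.png

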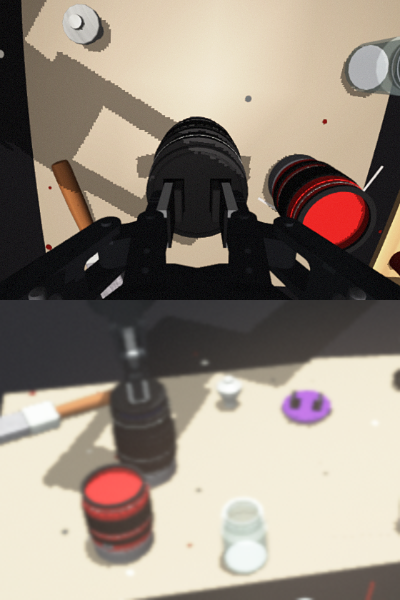

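The cap sits centred above the lens, in the wrist view at about (197,190) and in the scene crop at (140,400). I'll lower it slowly and watch the force.

Request:
play_rows --commands '[{"jaw": 1, "dp": [0, 0, 0.1], "yaw": 0}, {"jaw": 1, "dp": [0, 0, 0.1], "yaw": 0}, {"jaw": 1, "dp": [0, 0, 0.1], "yaw": 0}, {"jaw": 1, "dp": [0, 0, 0.1], "yaw": 0}, {"jaw": 1, "dp": [0, 0, 0], "yaw": 0}, {"jaw": 1, "dp": [0, 0, 0], "yaw": 0}, {"jaw": 1, "dp": [0, 0, 0], "yaw": 0}]'

```text
t: 11.95
position: [0.5442, -0.2271, 0.1188]
orientation: [[-0.122, 0.992, -0.0], [0.992, 0.122, 0.0], [0.0, -0.0, -1.0]]
contact_force: [0.2, -0.7, 0.2]
grip_width: 0.0262
gripper_force: 24.8
```

Request:
play_rows --commands '[{"jaw": 1, "dp": [0, 0, 0.1], "yaw": 0}, {"jaw": 1, "dp": [0, 0, 0.1], "yaw": 0}, {"jaw": 1, "dp": [0, 0, 0], "yaw": 0}, {"jaw": 1, "dp": [0, 0, 0], "yaw": 0}]'

```text
t: 12.28
position: [0.5441, -0.2271, 0.1167]
orientation: [[-0.122, 0.992, -0.0], [0.992, 0.122, 0.0], [0.0, -0.0, -1.0]]
contact_force: [-0.5, -0.0, -0.0]
grip_width: 0.0264
gripper_force: 24.8
```

```bash
python3 st.py
```

```text
12.2833 [ 0.5441 -0.2271  0.1167] [-0.5 -0.  -0. ] [ 0.   -0.01  0.  ] 0.02639633659740952
tool cm [-0.    0.01  0.67]
```

Free so far and about 2 mm inside the mouth. I'll keep going.

Request:
play_rows --commands '[{"jaw": 1, "dp": [0, 0, 0.1], "yaw": 0}, {"jaw": 1, "dp": [0, 0, 0.1], "yaw": 0}, {"jaw": 1, "dp": [0, 0, 0], "yaw": 0}, {"jaw": 1, "dp": [0, 0, 0], "yaw": 0}]'

```text
t: 12.62
position: [0.5441, -0.2271, 0.1147]
orientation: [[-0.122, 0.992, -0.0], [0.992, 0.122, 0.0], [0.0, -0.0, -1.0]]
contact_force: [0.2, 0.4, -0.3]
grip_width: 0.0266
gripper_force: 24.8
```

Request:
play_rows --commands '[{"jaw": 1, "dp": [0, 0, 0.1], "yaw": 0}, {"jaw": 1, "dp": [0, 0, 0.1], "yaw": 0}, {"jaw": 1, "dp": [0, 0, 0], "yaw": 0}, {"jaw": 1, "dp": [0, 0, 0], "yaw": 0}]'

```text
t: 12.95
position: [0.5441, -0.2271, 0.1127]
orientation: [[-0.122, 0.992, -0.0], [0.992, 0.122, 0.0], [0.0, -0.0, -1.0]]
contact_force: [-0.2, 0.3, -0.3]
grip_width: 0.0268
gripper_force: 24.8
```

Request:
play_rows --commands '[{"jaw": 1, "dp": [0, 0, 0.1], "yaw": 0}, {"jaw": 1, "dp": [0, 0, 0], "yaw": 0}, {"jaw": 1, "dp": [0, 0, 0], "yaw": 0}]'

```text
t: 13.2
position: [0.5441, -0.2271, 0.1117]
orientation: [[-0.122, 0.992, -0.0], [0.992, 0.122, 0.0], [0.0, -0.0, -1.0]]
contact_force: [-0.2, -0.5, -0.5]
grip_width: 0.0267
gripper_force: 24.8
```

Request:
play_rows --commands '[{"jaw": 1, "dp": [0, 0, 0.05], "yaw": 0}, {"jaw": 1, "dp": [0, 0, 0.05], "yaw": 0}, {"jaw": 1, "dp": [0, 0, 0], "yaw": 0}]'

```text
t: 13.45
position: [0.5441, -0.2271, 0.1107]
orientation: [[-0.122, 0.992, -0.0], [0.992, 0.122, 0.0], [0.0, -0.0, -1.0]]
contact_force: [-0.8, -0.2, -0.0]
grip_width: 0.0267
gripper_force: 24.8
```

Request:
play_rows --commands '[{"jaw": 1, "dp": [0, 0, 0.05], "yaw": 0}, {"jaw": 1, "dp": [0, 0, 0], "yaw": 0}, {"jaw": 1, "dp": [0, 0, 0], "yaw": 0}]'

```text
t: 13.7
position: [0.5442, -0.2271, 0.1106]
orientation: [[-0.122, 0.992, 0.0], [0.992, 0.122, 0.0], [-0.0, 0.0, -1.0]]
contact_force: [-0.8, 1.5, 4.0]
grip_width: 0.0259
gripper_force: 25.6
```

Request:
play_rows --commands '[{"jaw": 1, "dp": [0, 0, 0.05], "yaw": 0}, {"jaw": 1, "dp": [0, 0, 0], "yaw": 0}, {"jaw": 1, "dp": [0, 0, 0], "yaw": 0}]'

```text
t: 13.95
position: [0.5443, -0.2272, 0.1106]
orientation: [[-0.122, 0.992, 0.0], [0.992, 0.122, -0.0], [-0.0, 0.0, -1.0]]
contact_force: [-2.9, 0.5, 7.9]
grip_width: 0.0261
gripper_force: 26.4
```

Contact came at TCP 0.1106, so the rim is at about 0.1066 m as expected and the flange is seated. One gentle press more, then I'll let the grips go.

Request:
play_rows --commands '[{"jaw": 1, "dp": [0, 0, 0.04], "yaw": 0}, {"jaw": 1, "dp": [0, 0, 0], "yaw": 0}, {"jaw": 1, "dp": [0, 0, 0], "yaw": 0}]'

```text
t: 14.2
position: [0.5443, -0.2272, 0.1106]
orientation: [[-0.122, 0.992, 0.001], [0.992, 0.122, -0.0], [-0.0, 0.0, -1.0]]
contact_force: [-4.2, 1.1, 10.9]
grip_width: 0.0266
gripper_force: 26.9
```

Request:
play_rows --commands '[{"jaw": 0.35, "dp": [0, 0, 0], "yaw": 0}, {"jaw": 0.3, "dp": [0, 0, 0], "yaw": 0}, {"jaw": 0.25, "dp": [0, 0, 0], "yaw": 0}, {"jaw": 0.2, "dp": [0, 0, 0], "yaw": 0}, {"jaw": 0.15, "dp": [0, 0, 0], "yaw": 0}, {"jaw": 0.1, "dp": [0, 0, 0], "yaw": 0}, {"jaw": 0.05, "dp": [0, 0, 0], "yaw": 0}, {"jaw": 0, "dp": [0, 0, 0], "yaw": 0}, {"jaw": -0.1, "dp": [0, 0, 0], "yaw": 0}, {"jaw": -0.2, "dp": [0, 0, 0], "yaw": 0}, {"jaw": -0.3, "dp": [0, 0, 0], "yaw": 0}, {"jaw": -0.4, "dp": [0, 0, 0], "yaw": 0}, {"jaw": -0.4, "dp": [0, 0, 0], "yaw": 0}]'

```text
t: 15.28
position: [0.5442, -0.2271, 0.1094]
orientation: [[-0.122, 0.992, -0.0], [0.992, 0.122, 0.0], [0.0, -0.0, -1.0]]
contact_force: [0.0, -0.1, 0.4]
grip_width: 0.0598
gripper_force: 0.0
```

```bash
python3 st.py
```

```text
15.2833 [ 0.5442 -0.2271  0.1094] [ 0.  -0.1  0.4] [-0.03 -0.01 -0.05] 0.059834743165397476
tool cm [ 0.   -0.   -0.06]
```

Request:
play_rows --commands '[{"jaw": -0.4, "dp": [0, 0, -0.3], "yaw": 0}, {"jaw": -0.4, "dp": [0, 0, -0.6], "yaw": 0}, {"jaw": -0.4, "dp": [0, 0, -1.2], "yaw": 0}, {"jaw": -0.4, "dp": [0, 0, -2], "yaw": 0}, {"jaw": -0.4, "dp": [0, 0, -3], "yaw": 0}, {"jaw": -0.7, "dp": [0, 0, -3], "yaw": 0}, {"jaw": -1, "dp": [-1, 0, -2.5], "yaw": 0}, {"jaw": -1, "dp": [-2, 0, -1], "yaw": 0}, {"jaw": -1, "dp": [-2, 0, 0], "yaw": 0}, {"jaw": -1, "dp": [-2, 0, 0], "yaw": 0}, {"jaw": -1, "dp": [-1, 0, 0], "yaw": 0}, {"jaw": -1, "dp": [0, 0, 0], "yaw": 0}, {"jaw": -1, "dp": [0, 0, 0], "yaw": 0}, {"jaw": -1, "dp": [0, 0, 0], "yaw": 0}, {"jaw": -1, "dp": [0, 0, 0], "yaw": 0}]'

```text
t: 16.53
position: [0.5537, -0.3053, 0.2452]
orientation: [[-0.123, 0.992, -0.001], [0.992, 0.123, 0.001], [0.001, -0.001, -1.0]]
contact_force: [0.3, -0.5, -1.0]
grip_width: 0.0854
gripper_force: 0.0
```

Run:
```python
from h import *
im=bot.get_image("wrist");save(im,"w6.png")
H,W=im["z_map"].shape;v,u=np.mgrid[:H,:W];k=(im["z_map"]>.05).ravel();p=world(im,u.ravel(),v.ravel())[k]
a=p[np.hypot(p[:,0]-.5445,p[:,1]+.2275)<.04]
f=a[(a[:,2]>.103)&(a[:,2]<.1145)]
print(np.histogram(a[:,2],bins=np.arange(.09,.14,.003)))
c,r=cv2.minEnclosingCircle(f[:,:2].astype(np.float32));print("face",f[:,:2].mean(0),c,r,np.median(f[:,2]))
q=a[(abs(a[:,2]-np.median(f[:,2]))<.004)];d=q-q.mean(0);print("tilt",np.linalg.lstsq(np.c_[d[:,:2],np.ones(len(d))],d[:,2],rcond=None)[0])
g=a[a[:,2]>np.median(f[:,2])+.011];t=(g[:,0]-.5445)*.9925+(g[:,1]+.2275)*.122
A,B=g[t>0],g[t<0]
for x in(A,B):print(x.mean(0),[(cv2.minAreaRect((x[:,:2]*1000).astype(np.float32)))],np.percentile(t[t>0] if x is A else t[t<0],[1,50,99]).round(4))
i=im["img"][40:180,190:370];cv2.imwrite("pics/w6c.png",cv2.cvtColor(cv2.resize(i,None,fx=4,fy=4),cv2.COLOR_RGB2BGR))
```

```text
(array([   0,    0,    0,    0,   26,  772, 5021,   45,    3,   14,   87,
        362,    1,    0,    0,    0]), array([0.09 , 0.093, 0.096, 0.099, 0.102, 0.105, 0.108, 0.111, 0.114,
       0.117, 0.12 , 0.123, 0.126, 0.129, 0.132, 0.135, 0.138]))
face [ 0.54442157 -0.22690492] (0.5444751381874084, -0.22785280644893646) 0.03541598841547966 0.10905786645689505
tilt [ 2.13945866e-03 -2.95741977e-03 -8.08203498e-17]
[ 0.56039977 -0.22611965  0.1237888 ] [((560.2848510742188, -225.93832397460938), (5.319504737854004, 21.628217697143555), 7.84014892578125)] [0.0133 0.016  0.0186]
[ 0.52852794 -0.22948683  0.12380092] [((528.3793334960938, -229.56373596191406), (5.444068431854248, 20.832815170288086), 6.671187877655029)] [-0.019  -0.0159 -0.0135]
```

View pics/w6c.png

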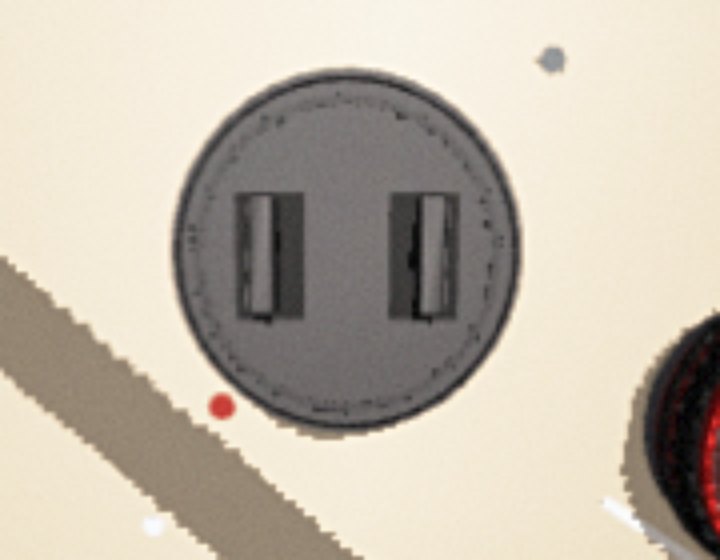

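The cap sits level and centred on the rim, with the grips at (262,256) and (432,256) in the crop. Both grips measure about 18.7 mm out, so the tabs are in about 2.3 mm, which is the locked range. The face is 3 mm above the rim and the lens hasn't moved.

```bash
python3 -c "
from cell import bot;print(bot.hand_in())"
```

```text
the job is handed in; nothing more can be done
None
```

The larger cap is on the black zoom lens with its flange level on the rim and both tabs sprung out and locked. The lens stands upright where it was, nothing else on the bench was touched, and the job is handed in at about 17 s.

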